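# Spin the flywheel free and brake it on its timing mark

### The arm

A 6-joint arm with a two-finger parallel gripper is mounted at the origin on the work surface. World frame = base frame: x ahead of the robot, y to its left, z up, the work surface at z = 0. Lengths are in m, angles in rad, forces in N, time in s.
With the tool pointing down it reaches from about 0.425 to 0.95 m from the base axis. Payload 3.5 kg.
Tool frame: the origin (TCP) lies between the finger pads; the fingertips stand 11 mm ahead of it and the grasp point (between the pads) lies 8 mm behind it; z points along the fingers, x is the direction in which the jaws open and shut, and the axes are right-handed (so a half turn about z gives the same grasp; the last joint's range is limited). The gripper opens to 85 mm and grips with 20 to 120 N. Pads are 22 mm wide; open, the fingers measure 114 mm over their backs; the gripper's body (76 mm by 85 mm) begins 54 mm behind the grasp point. The pads swing forward as they close: fully open they stand 13 mm farther back than shut.
Start: joints at [1.02, 0.286, 1.577, -0, 1.279, -0.15], TCP at [0.263, 0.622, 0.242] pointing down, gripper open.
Joint ranges: [-2.77, 2.77], [-0.9, 2.22], [0.21, 2.48], [-1.53, 4.67], [0.24, 2.81], [-2.84, 2.84]. Speed limits (rad/s): [2.79, 2.79, 3.14, 3.14, 3.14, 3.14].

### API

Orientations are given as a rotation vector (axis times angle).
In Python, from bench import robot gives the robot as it stands. The module is installed in compiled form; this text tells all that it offers.
- The arm moves only by the tool send_rows, never from a script. Its argument "deltas" is a list of rows, each an object of numbers: "grip": the opening, from -1 (shut) to 1 (fully open); "tx", "ty", "tz": the shift along the tool's x, y, z in cm; "wx", "wy", "wz": the turn, a rotation vector about the tool's x, y, z in rad. A call has 1 to 12 rows; each row is the pose to reach, as a shift and turn from the pose measured when the call began, along the tool's axes at that moment; what a row does not reach only later rows make up. A row lasts 1/8 s, in which the tool goes at most 62.5 mm and 10.7 degrees, less where a joint would pass 70% of its speed; a pose out of reach is approached as far as the arm can. A call with a gripper value outside its range is refused whole. The fingers move at their own pace and stop on an object; "squeeze" is the grip in N (left out, the last holds). Time passes only in rows, so rows that repeat a pose let the fingers close. It gives the time, the measured TCP pose, the force and the opening at its end, in the units of the state.
- robot.state(): the state, without advancing time (a new reading comes with each control period).
- robot.camera(name): name is "scene" or "top"; returns the picture (480x640x3 uint8, blue, green, red); there is no depth.
- robot.get_calibration(name): a dict with "fov_y" (degrees; the focal length in pixels is half the picture's height over the tangent of half this angle, whatever the lens; pixels are square), "cx", "cy" (the principal point, pixels), "R" (3x3) and "t" (3): a world point X has camera coordinates R X + t. Camera axes: x right, y down, z forward; pixel columns grow to the right and rows downward; lengths in m; the calibration is good to about 2 mm. A picture is of the moment at which its call begins. get_calibration takes no time and is no camera call.
- robot.hand_in(): hands the job in, once; it reports no verdict.
Trained networks look in the newest picture that a camera, given by its name, has taken for a name from the list of things; names that differ only in an ending like _2 or _b are one class to them, and where a whole thing is asked for, a point or a joint stands for the part that bears it (a point fixed in the world has none). Each returns a list of dicts, best first, with "score" (0 to 1); they miss things now and then, are a little off and sometimes report something else, mostly with a low value. They report only what shows in the picture. A call takes as long as a camera call.
- robot.silhouettes(camera, thing): "mask" (480x640 bool, what is visible of it) and "rect" ([left, top, width, height] in pixels, round what is visible of it).
The state is a dict: "time_s": time; "joints": joint angles; "dq": joint speeds; "joint_efforts": joint torques, N m; "ee_pos": TCP position; "tool_rot": TCP orientation; "contact_force": force on the tool from outside, world axes, zero at the start; "moment": the same for the moment, N m; "grip_width": finger opening in m.
Only numpy, scipy, OpenCV 4.12 (cv2) and the standard library are available. Lean on these libraries where they do the work, as an engineer would, in place of code of your own. Each camera call takes 0.05 s, during which the arm holds its last target.

### The job

Check that the motor stand's flywheel runs free: flick it with a fingertip into a brisk spin, either way round, and let it coast untouched for at least three seconds. Then, while it is still turning, brake it with a fingertip so that it comes to rest with the middle of its timing mark squarely in front of the speed sensor's nose, hold the finger on until it stands there, and take it away without turning the wheel again. Do not bump the sensor, and leave the transformer's dial and the small parts on the desk where they are.

Things in the scene. Friction and masses are not known exactly. Their poses are not given: they have to be found in the camera images.
- flywheel (a joint): Angle of the flywheel about its upright shaft, rad, positive anticlockwise from above; whole turns add up without end. 0 or any whole multiple of 6.283 puts the timing mark in front of the sensor. About 1.75 kg and 0.012 kg m2 (both vary by 20 %), starting at 2.0 to 4.3. Once spun it coasts on ball bearings, losing 0.13 to 0.35 rad/s each second; at rest it stays as left (drag 0.002 N m).
- wheel_top (a point): Fixed point on the flywheel's axis at its top face, 100 mm above the desk; x points to the speed sensor. The wheel is a level, flat, bright aluminium disc 240 mm in diameter, 14 mm thick. A steel hub 44 mm in diameter stands 8 mm (its nut 11 mm) above the face in the middle; from there the face is flat out to the rim but for the driver pin.
- driver_pin (a point): Centre of the top of the driver pin, an upright steel pin 15 mm in diameter, 65 mm from the wheel's axis, standing 18 mm above the wheel's top face and turning with it; it lies straight across the wheel from the timing mark. Pushed sideways it turns the wheel.
- timing_mark (a point): Outer end of the timing mark's centre line, on the top edge of the rim, 120 mm from the axis, turning with the wheel. The mark is one black strip 16 mm wide that runs radially over the outer 37 mm of the top face and down the rim; it stands less than 1 mm proud.
- sensor_spot (a point): Fixed point of the rim's circle (120 mm from the axis, at the height of the top face) straight in front of the speed sensor's nose: where the outer end of the timing mark has to stop.
- pickup: Speed sensor: a level brass barrel 18 mm in diameter, 62 mm long, with two hexagon nuts, on an upright steel bracket 44 mm wide. Origin on the desk below the barrel's nose, 126 mm from the wheel's axis; the barrel runs along +x, away from the wheel, its axis 93 mm above the desk and aimed at the wheel's axis. Highest point 108 mm above the desk. Not to be bumped.
- stand: Motor stand, fixed: a cast base 190 mm square with a tongue 60 mm wide that reaches 210 mm from the axis towards the sensor (+x), a green finned motor 92 mm in diameter under the flywheel. The origin lies on the desk below the wheel's axis.
- transformer: Variable transformer, fixed: a grey slotted drum 196 mm in diameter, 120 mm high, with a black terminal strip on its -x side reaching 117 mm from the axis, and a black bakelite dial on top reaching 160 mm above the desk. Origin on the desk below its axis.
- dial_line (a point): Outer end of the white line on the skirt of the transformer's round black dial, 50 mm from the dial's axis. To stay where it is.
- standoff: White ribbed porcelain standoff, upright, 32 mm in diameter, 53 mm high; origin at the centre of its foot. Leave alone.
- banana_plug: Brass banana plug, lying, 57 mm long, 13 mm thick; origin on the desk. Leave alone.
- connector_block: Blue plastic connector block, 22 x 70 x 19 mm; origin at the centre of its underside. Leave alone.
- clad_offcut: Silver copper-clad board offcut, 100 x 66 x 2 mm; origin at the centre of its underside. Leave alone.
- screwdriver: Screwdriver, lying, about 170 mm long. Leave alone.
- screw_jar: Glass jar with a metal cap, 56 mm in diameter, 75 mm high; origin at the centre of its underside. Leave alone.

How it is judged:
On the way, in this order (a step that is already met when the one before it is completed fails the run):
1. the flywheel coasts by itself, touched by nothing, faster than 0.8 rad/s, for three seconds ((velocity of joint flywheel above 0.8 rad/s or velocity of joint flywheel below -0.8 rad/s) and contact force between anything else and flywheel below 0.05 N), for 2.9 s.
2. a fingertip has stopped it with the mark in front of the sensor (contact force between the fingers and flywheel above 0.1 N and velocity of joint flywheel between -0.04 and 0.04 rad/s and horizontal distance between timing_mark and sensor_spot below 0.006 m), for 0.1 s.
At the end, for the whole second after the job is handed in: The flywheel stands still, untouched, with the outer end of its timing mark within 6 mm of the point in front of the sensor's nose (the sensor's axis meets the 16 mm wide mark); every small part lies within 15 mm of where it was and the transformer's dial line within 6 mm (horizontal distance between timing_mark and sensor_spot below 0.006 m and velocity of joint flywheel between -0.04 and 0.04 rad/s and distance of each of standoff, banana_plug, connector_block, clad_offcut, screwdriver, screw_jar from where it was at the start of the episode below 0.015 m and distance of dial_line from where it was at the start of the episode below 0.006 m).
It fails at once if after the spin (about half a turn or more) the flywheel is left standing untouched with its mark over 60 mm from the sensor, run out by itself or stopped off the mark ((value of joint flywheel above 7.2 rad or value of joint flywheel below -0.9 rad) and velocity of joint flywheel between -0.04 and 0.04 rad/s and contact force between anything else and flywheel below 0.05 N and horizontal distance between timing_mark and sensor_spot above 0.06 m).
It fails at once if the speed sensor is bumped (more than 1 N) (contact force between anything else and pickup above 1 N).
It fails at once if the transformer's dial is turned (distance of dial_line from where it was at the start of the episode above 0.006 m).
It fails at once if a small part on the desk is pushed, carried or lifted (more than 15 mm) (distance of any of standoff, banana_plug, connector_block, clad_offcut, screwdriver, screw_jar from where it was at the start of the episode above 0.015 m).
It also fails if it takes over 51 s, if anything falls off the work surface, if the arm or the gripper's body presses on something with over 40 N, if the wrist force passes 120 N, or if a joint passes its speed limit or range.

## Working session

There is one attempt and no reset: what is moved stays moved. The work goes in short steps, Python scripts to look and compute and a tool call to move; the robot and the scene stay as the last step left them, time stands still between calls to the robot, and variables do not carry over. Pictures are saved under pics/ and viewed, and the job is handed in when it is done.

Besides the shell and the picture viewer there is one more tool, called after "Emit:" as name([rows], argument=value, ...), one row to a line, values as JSON. send_rows: Moves the arm, as the interface text tells. Its arguments: {"type":"object","properties":{"deltas":{"type":"array"},"squeeze":{"type":"number"}},"required":["deltas"]}

```bash
mkdir -p pics
python3 - <<'E'
from bench import robot
import cv2
print(robot.state())
for n in("scene","top"):
    im=robot.camera(n); cv2.imwrite(f"pics/a_{n}.png",im); print(n,robot.get_calibration(n))
E
```

```text
{'time_s': 0.0, 'joints': array([ 1.01995473e+00,  2.87185304e-01,  1.57817393e+00,  1.37434750e-05,
        1.27862059e+00, -1.50001764e-01]), 'dq': array([-0.00118704,  0.00057402, -0.00020575,  0.00091827, -0.00078137,
       -0.00011079]), 'joint_efforts': array([ 7.58037877e-04, -4.05967176e+01, -2.92635638e+01, -1.07434532e-04,
        5.64973147e-03, -4.42018219e-06]), 'ee_pos': array([0.26301451, 0.62096078, 0.24093573]), 'tool_rot': array([ 2.61839469,  1.73417346, -0.0034082 ]), 'contact_force': array([-0.30540645, -0.28388395, -0.79711045]), 'moment': array([ 0.05495753, -0.00539386,  0.02469736]), 'grip_width': 0.0856455020734105}
scene {'fov_y': 45.53311202137879, 'cx': 319.70453739990984, 'cy': 240.85153041296505, 'R': array([[ 0.5056521 ,  0.86270145,  0.00788479],
       [ 0.70955665, -0.41065637, -0.57261742],
       [-0.49075994,  0.2951399 , -0.8197848 ]]), 't': array([-0.26054119, -0.28872099,  1.6720247 ])}
top {'fov_y': 54.654058716658774, 'cx': 320.62012035314734, 'cy': 237.96020957395368, 'R': array([[-0.01382497, -0.99986704, -0.00864683],
       [-0.982571  ,  0.015188  , -0.18526615],
       [ 0.18537284,  0.00593483, -0.98265034]]), 't': array([0.02866959, 0.4885798 , 1.12465306])}
```

View pics/a_scene.png

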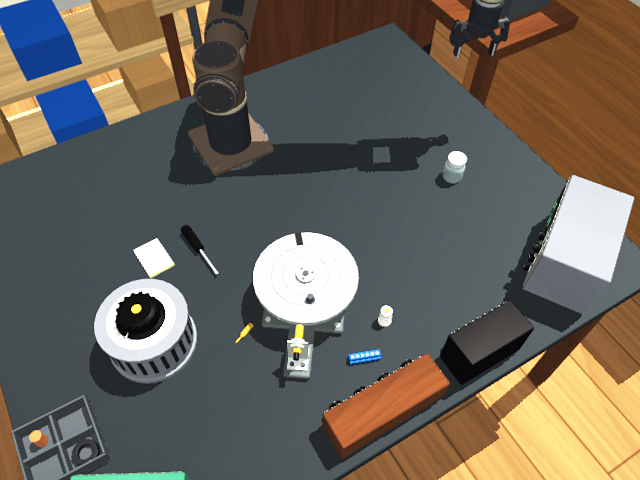

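View pics/a_top.png

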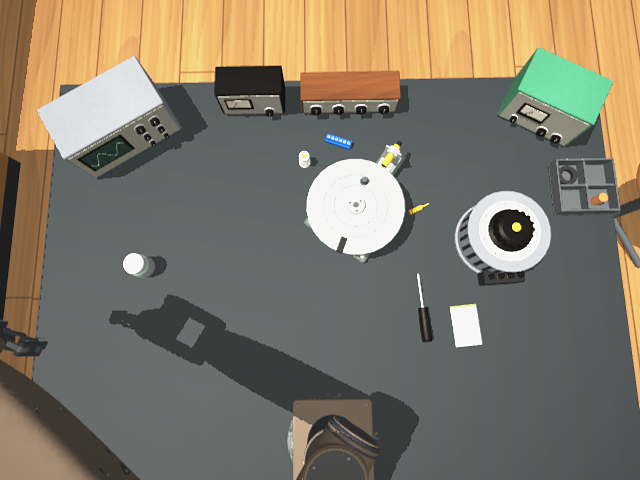

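The top view shows the wheel at about (356,206), the mark at (342,244), the pin at (364,181) and the sensor at (390,155). The scene view shows the wheel at (305,278), the mark at (298,239), the pin at (310,298) and the sensor at (297,345).

```bash
cat > h.py <<'E'
import numpy as np, cv2
from bench import robot
def cal(n):
    c=robot.get_calibration(n); f=240/np.tan(np.radians(c['fov_y'])/2)
    return f,c['cx'],c['cy'],np.array(c['R']),np.array(c['t'])
def proj(n,X):
    f,cx,cy,R,t=cal(n); p=R@np.asarray(X,float).T.reshape(3,-1)+t[:,None]
    return np.stack([f*p[0]/p[2]+cx,f*p[1]/p[2]+cy],1)
def back(n,uv,z):
    f,cx,cy,R,t=cal(n); uv=np.atleast_2d(uv)
    d=np.stack([(uv[:,0]-cx)/f,(uv[:,1]-cy)/f,np.ones(len(uv))],1)@R
    c=-R.T@t; s=(z-c[2])/d[:,2]; return c+s[:,None]*d
def rect(n,im,c,z=0.1,half=0.2,px=0.0005):
    # world patch: col -> x, row -> -y
    N=int(2*half/px); g=(np.arange(N)+.5)*px-half
    X,Y=np.meshgrid(c[0]+g,c[1]-g); P=np.stack([X.ravel(),Y.ravel(),np.full(X.size,z)],1)
    uv=proj(n,P).astype(np.float32)
    return cv2.remap(im,uv[:,0].reshape(N,N),uv[:,1].reshape(N,N),cv2.INTER_LINEAR)
E
python3 - <<'E'
from h import *
for n in("top","scene"):
    im=robot.camera(n)
    for th in("flywheel","pickup","driver_pin","timing_mark","stand"):
        r=robot.silhouettes(n,th)
        for q in r[:2]:
            m=q['mask']; ys,xs=np.nonzero(m); 
            if len(xs)==0: continue
            c=np.array([xs.mean(),ys.mean()])
            print(n,th,round(q['score'],2),np.round(q['rect']),len(xs),c.round(1),back(n,c,0.1).round(4))
    r=robot.silhouettes(n,"flywheel")
    np.save(f"pics/fw_{n}.npy",r[0]['mask'])
    c0=back(n,proj(n,[0,0,0])[0],0.1) if 0 else None
    m=r[0]['mask']; ys,xs=np.nonzero(m); c=back(n,[xs.mean(),ys.mean()],0.1)[0]
    cv2.imwrite(f"pics/r_{n}.png",cv2.resize(rect(n,im,c,half=.2,px=.4/600),(600,600)))
    print("center",c)
E
```

```text
top flywheel 0.77 [308. 162.  96.  93.] 7251 [354.9 205.9] [[ 0.5566 -0.0633  0.1   ]]
top pickup 0.85 [381. 139.  23.  33.] 455 [390.7 156.2] [[ 0.6823 -0.1555  0.1   ]]
top driver_pin 0.73 [305. 160. 100.  95.] 7406 [355.1 206. ] [[ 0.5564 -0.0638  0.1   ]]
top timing_mark 0.88 [307. 158.  98.  95.] 7523 [355.1 206.2] [[ 0.5559 -0.0636  0.1   ]]
top timing_mark 0.7 [453. 305.  26.  39.] 1019 [465.6 323.7] [[ 0.2715 -0.3115  0.1   ]]
top stand 0.66 [305. 152. 100. 111.] 7622 [355.4 206.3] [[ 0.5557 -0.0643  0.1   ]]
center [ 0.55664903 -0.06333344  0.1       ]
scene flywheel 0.82 [253. 232. 108.  95.] 7773 [305.1 278.1] [[ 0.5662 -0.0689  0.1   ]]
scene pickup 0.55 [284. 323.  26.  45.] 757 [297.1 349.9] [[ 0.7097 -0.1695  0.1   ]]
scene driver_pin 0.76 [252. 231. 108.  95.] 7767 [305.2 278.1] [[ 0.5663 -0.0688  0.1   ]]
scene timing_mark 0.65 [253. 233. 104.  93.] 7572 [305.1 278.2] [[ 0.5665 -0.0692  0.1   ]]
scene stand 0.85 [253. 230. 106. 147.] 9189 [304.8 287.2] [[ 0.5866 -0.0813  0.1   ]]
scene stand 0.2 [255. 233. 103.  95.] 7615 [305.1 278.2] [[ 0.5664 -0.0691  0.1   ]]
center [ 0.56617701 -0.06889289  0.1       ]
```

Run:
```python
import cv2,numpy as np
a=cv2.imread('pics/r_top.png');b=cv2.imread('pics/r_scene.png')
cv2.imwrite('pics/rr.png',cv2.resize(np.hstack([a,b]),(800,400)))
```

```text
(no output)
```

View pics/rr.png

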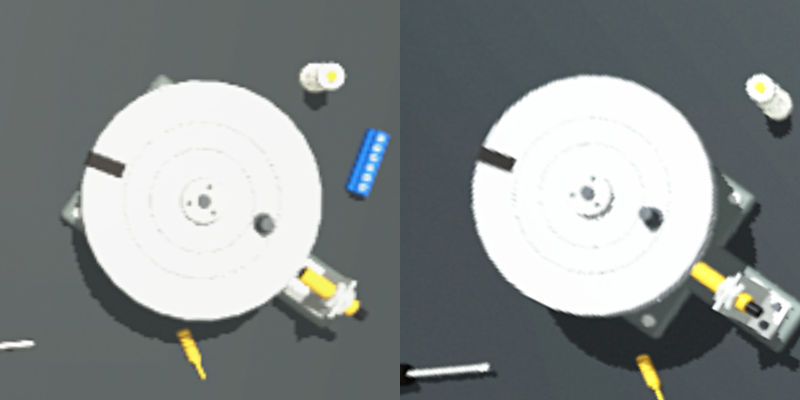

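```bash
cat >> h.py <<'E'
from scipy.optimize import least_squares
def fitcircle(n,im,c0,r=0.12,z=0.1,it=3):
    """centre of the bright disc's rim on plane z, by radial edge search"""
    g=cv2.cvtColor(im,cv2.COLOR_BGR2GRAY).astype(np.float32); c=np.array(c0[:2],float)
    for _ in range(it):
        th=np.radians(np.arange(0,360,2)); rr=np.arange(.105,.135,.0005)
        P=np.stack([(c[0]+np.outer(np.cos(th),rr)),(c[1]+np.outer(np.sin(th),rr)),np.full((len(th),len(rr)),z)],-1)
        uv=proj(n,P.reshape(-1,3)).astype(np.float32).reshape(len(th),len(rr),2)
        v=cv2.remap(g,uv[...,0],uv[...,1],cv2.INTER_LINEAR)
        gr=v[:,:-4]-v[:,4:]; k=gr.argmax(1); ok=gr.max(1)>40
        e=rr[k+2]; E=np.stack([c[0]+e*np.cos(th),c[1]+e*np.sin(th)],1)[ok]
        s=least_squares(lambda p:np.hypot(*(E-p[:2]).T)-p[2],[*c,r],loss='soft_l1',f_scale=.0005)
        c=s.x[:2]
    return s.x,ok.sum()
E
python3 - <<'E'
from h import *
for n in("top","scene"):
    im=cv2.imread(f"pics/a_{n}.png")
    p,k=fitcircle(n,im,[.56,-.066]); print(n,p.round(4),k)
    # brass barrel
    hsv=cv2.cvtColor(im,cv2.COLOR_BGR2HSV)
    r={'top':(376,135,406,175),'scene':(285,318,312,372)}[n]
    m=np.zeros(im.shape[:2],bool); m[r[1]:r[3],r[0]:r[2]]=1
    m&=(hsv[...,0]>15)&(hsv[...,0]<35)&(hsv[...,1]>120)&(hsv[...,2]>90)
    ys,xs=np.nonzero(m); X=back(n,np.stack([xs,ys],1),.093)
    q=X[:,:2]-p[:2]; d=np.linalg.svd(q-q.mean(0))[2][0]
    print(' brass',len(xs),X.mean(0).round(4),'angle of centroid',np.degrees(np.arctan2(*q.mean(0)[::-1])),'axis',np.degrees(np.arctan2(d[1],d[0])), 'rad range',np.hypot(*q.T).min(),np.hypot(*q.T).max())
    cv2.imwrite(f'pics/z_{n}.png',cv2.resize(im[r[1]-15:r[3]+15,r[0]-20:r[2]+20],None,fx=8,fy=8,interpolation=cv2.INTER_CUBIC)[:600,:800])
    # dark on annulus
    g=cv2.cvtColor(im,cv2.COLOR_BGR2GRAY)
    th=np.radians(np.arange(0,360,.5))
    for rr in(.09,.1,.11):
        P=np.stack([p[0]+rr*np.cos(th),p[1]+rr*np.sin(th),np.full(len(th),.1)],1)
        uv=proj(n,P).astype(np.float32); v=cv2.remap(g,uv[:,:1],uv[:,1:],cv2.INTER_LINEAR)[:,0].astype(float)
        w=np.clip(200-v,0,None); w[w<20]=0
        a=np.angle((w*np.exp(1j*th)).sum()); print(' mark r',rr,np.degrees(a),(w>0).sum()*.5)
E
```

```text
top [ 0.5583 -0.0637  0.1201] 170
 brass 110 [ 0.6829 -0.1524  0.093 ] angle of centroid -35.43377039435758 axis 145.29342813322924 rad range 0.12766037721853934 0.19304687602470025
 mark r 0.09 159.8051348467962 10.0
 mark r 0.1 159.71184252548977 9.0
 mark r 0.11 159.6913361812586 8.0
scene [ 0.5589 -0.0642  0.1202] 177
 brass 159 [ 0.6811 -0.1513  0.093 ] angle of centroid -35.49492527779276 axis -35.67306462438474 rad range 0.12068648675900956 0.18867287169729868
 mark r 0.09 159.4884738166097 9.5
 mark r 0.1 159.62467393256424 9.0
 mark r 0.11 159.66463703864926 8.0
```

Run:
```python
import cv2,numpy as np
a=cv2.imread('pics/z_top.png');b=cv2.imread('pics/z_scene.png');
h=max(a.shape[0],b.shape[0]);p=lambda x:cv2.copyMakeBorder(x,0,h-x.shape[0],0,0,0)
c=np.hstack([p(a),p(b)]);s=min(800/c.shape[1],600/c.shape[0]);cv2.imwrite('pics/zz.png',cv2.resize(c,None,fx=s,fy=s))
```

```text
(no output)
```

View pics/zz.png

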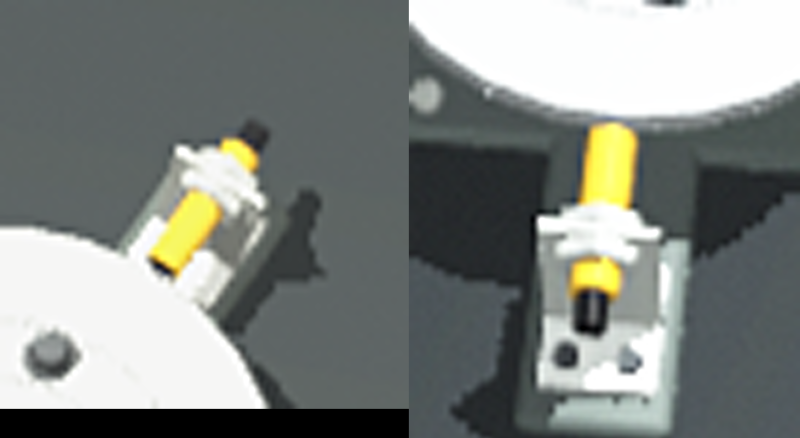

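Both views agree. The wheel axis is at (0.5586, -0.0640), the sensor is at -35.5° and the mark at 159.65°, so the joint is at about 3.405 rad and the pin at -20.35°. The plan is to push the pin anticlockwise with shut fingers. First I work out the approach in tool axes.

```bash
cat >> h.py <<'E'
from scipy.spatial.transform import Rotation as Ro
C=np.array([.5586,-.0640]); PS=np.radians(-35.47)
def delta(p,yaw=None):
    s=robot.state(); R=Ro.from_rotvec(s['tool_rot']).as_matrix()
    d=R.T@(np.array(p)-s['ee_pos'])*100
    Rt=np.array([[1,0,0],[0,-1,0],[0,0,-1.]])
    w=Ro.from_matrix(R.T@Rt).as_rotvec()
    print('t',s['time_s'],'pos',s['ee_pos'].round(4),'delta cm',d.round(2),'rot',w.round(3),'F',s['contact_force'].round(2),'g',round(s['grip_width'],4),'j',s['joints'].round(2))
E
python3 -c "
from h import *
delta([.616,-.117,.24])"
```

```text
t 0.8 pos [0.2633 0.6215 0.2423] delta cm [-54.24  61.28   0.24] rot [0.   0.   1.17] F [-0.03  0.82 -0.45] g 0.0856 j [ 1.02  0.29  1.58 -0.    1.28 -0.15]
```

Emit:
send_rows([
  {"tx": -4.2,"ty": 4.7,"wz": 0.1,"grip": -1},
  {"tx": -8.4,"ty": 9.4,"wz": 0.2,"grip": -1},
  {"tx": -12.6,"ty": 14.1,"wz": 0.3,"grip": -1},
  {"tx": -16.7,"ty": 18.9,"wz": 0.4,"grip": -1},
  {"tx": -20.9,"ty": 23.6,"wz": 0.5,"grip": -1},
  {"tx": -25.0,"ty": 28.3,"wz": 0.6,"grip": -1},
  {"tx": -29.2,"ty": 33.0,"wz": 0.7,"grip": -1},
  {"tx": -33.4,"ty": 37.7,"wz": 0.8,"grip": -1},
  {"tx": -37.5,"ty": 42.4,"wz": 0.9,"grip": -1},
  {"tx": -41.7,"ty": 47.1,"wz": 1.0,"grip": -1},
  {"tx": -45.9,"ty": 51.8,"wz": 1.1,"grip": -1},
  {"tx": -50.0,"ty": 56.5,"wz": 1.17,"grip": -1},
], squeeze=60)

```text
validation failed for argument at $.de...
```

```bash
python3 -c "
from h import *
delta([.616,-.117,.24])
delta([.616,-.117,.118])"
```

```text
t 0.8 pos [0.2633 0.6215 0.2423] delta cm [-54.24  61.28   0.24] rot [0.   0.   1.17] F [-0.03  0.82 -0.45] g 0.0856 j [ 1.02  0.29  1.58 -0.    1.28 -0.15]
t 0.8 pos [0.2633 0.6215 0.2423] delta cm [-54.24  61.28  12.44] rot [0.   0.   1.17] F [-0.03  0.82 -0.45] g 0.0856 j [ 1.02  0.29  1.58 -0.    1.28 -0.15]
```

The call was refused, probably because each row needs every field. I'll send full rows.

Emit:
send_rows([
  {"grip": -1,"tx": -4.2,"ty": 4.7,"tz": 0,"wx": 0,"wy": 0,"wz": 0.1},
], squeeze=60)

```text
time_s: 0.92
ee_pos: [0.2891, 0.5664, 0.242]
tool_rot: [-2.701, -1.604, -0.001]
contact_force: [0.8, 0.4, 0.5]
grip_width: 0.0701
```

```bash
python3 -c "
from h import *
delta([.616,-.117,.24])"
```

```text
t 0.925 pos [0.2891 0.5664 0.242 ] delta cm [-44.36  61.41   0.14] rot [-1.000e-03 -1.000e-03  1.072e+00] F [0.82 0.35 0.46] g 0.0701 j [ 0.94  0.2   1.68  0.    1.26 -0.13]
```

Emit:
send_rows([
  {"grip": -1,"tx": -3.4,"ty": 4.7,"tz": 0,"wx": 0,"wy": 0,"wz": 0.09},
  {"grip": -1,"tx": -6.8,"ty": 9.4,"tz": 0,"wx": 0,"wy": 0,"wz": 0.18},
  {"grip": -1,"tx": -10.2,"ty": 14.1,"tz": 0,"wx": 0,"wy": 0,"wz": 0.27},
  {"grip": -1,"tx": -13.6,"ty": 18.8,"tz": 0,"wx": 0,"wy": 0,"wz": 0.36},
  {"grip": -1,"tx": -17.0,"ty": 23.5,"tz": 0,"wx": 0,"wy": 0,"wz": 0.45},
  {"grip": -1,"tx": -20.4,"ty": 28.2,"tz": 0,"wx": 0,"wy": 0,"wz": 0.54},
  {"grip": -1,"tx": -23.8,"ty": 32.9,"tz": 0,"wx": 0,"wy": 0,"wz": 0.63},
  {"grip": -1,"tx": -27.2,"ty": 37.6,"tz": 0,"wx": 0,"wy": 0,"wz": 0.72},
  {"grip": -1,"tx": -30.6,"ty": 42.3,"tz": 0,"wx": 0,"wy": 0,"wz": 0.81},
  {"grip": -1,"tx": -34.0,"ty": 47.0,"tz": 0,"wx": 0,"wy": 0,"wz": 0.9},
  {"grip": -1,"tx": -37.4,"ty": 51.7,"tz": 0,"wx": 0,"wy": 0,"wz": 1.0},
  {"grip": -1,"tx": -40.8,"ty": 56.4,"tz": 0,"wx": 0,"wy": 0,"wz": 1.07},
])

```text
time_s: 2.42
ee_pos: [0.5897, -0.0636, 0.2418]
tool_rot: [-3.141, 0.002, -0.001]
contact_force: [0.8, 0.6, 0.6]
grip_width: -0.0002
```

```bash
python3 -c "
from h import *
delta([.616,-.117,.16])"
```

```text
t 2.425 pos [ 0.5897 -0.0636  0.2418] delta cm [2.63 5.34 8.17] rot [-0.001 -0.001 -0.001] F [0.82 0.62 0.57] g -0.0002 j [-0.28  0.11  1.78  0.    1.25 -0.28]
```

Emit:
send_rows([
  {"grip": -1,"tx": 2.6,"ty": 5.3,"tz": 2,"wx": 0,"wy": 0,"wz": 0},
  {"grip": -1,"tx": 2.6,"ty": 5.3,"tz": 7,"wx": 0,"wy": 0,"wz": 0},
  {"grip": -1,"tx": 2.6,"ty": 5.3,"tz": 9.5,"wx": 0,"wy": 0,"wz": 0},
  {"grip": -1,"tx": 2.6,"ty": 5.3,"tz": 9.5,"wx": 0,"wy": 0,"wz": 0},
])

```text
time_s: 2.92
ee_pos: [0.614, -0.1162, 0.1437]
tool_rot: [-3.139, 0.002, 0.008]
contact_force: [-0.7, -0.1, 0.4]
grip_width: -0.0003
```

```bash
python3 -c "
from h import *
delta([.616,-.117,.118])
a=robot.camera('scene');b=robot.camera('top')
cv2.imwrite('pics/b.png',np.hstack([cv2.resize(a[200:400,200:400],(400,400)),cv2.resize(b[100:300,250:450],(400,400))]))"
```

```text
t 2.925 pos [ 0.614  -0.1162  0.1437] delta cm [0.22 0.08 2.57] rot [-0.003  0.005 -0.001] F [-0.74 -0.08  0.4 ] g -0.0003 j [-0.35  0.28  1.78  0.    1.09 -0.35]
```

View pics/b.png

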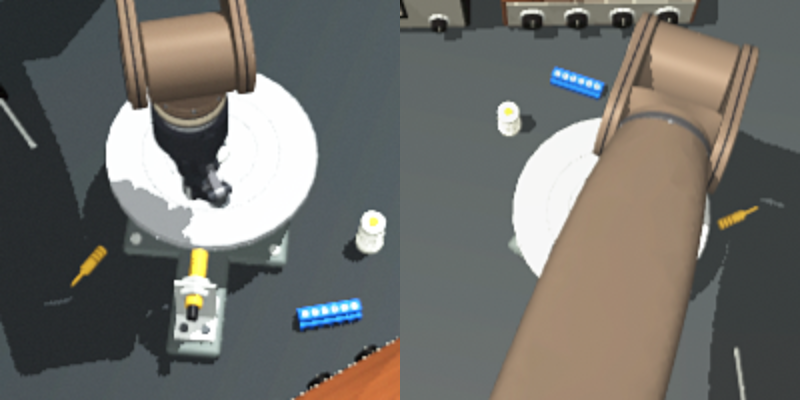

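The finger stands on the -y side of the pin, clear of the sensor. Next I lower it beside the pin.

Emit:
send_rows([
  {"grip": -1,"tx": 0.1,"ty": 0.4,"tz": 1.3,"wx": 0,"wy": 0,"wz": 0},
  {"grip": -1,"tx": 0.1,"ty": 0.4,"tz": 2.5,"wx": 0,"wy": 0,"wz": 0},
  {"grip": -1,"tx": 0.1,"ty": 0.4,"tz": 2.5,"wx": 0,"wy": 0,"wz": 0},
])

```text
time_s: 3.4
ee_pos: [0.6165, -0.1203, 0.1214]
tool_rot: [-3.14, 0.001, 0.0]
contact_force: [-0.7, 0.6, 1.1]
grip_width: -0.0003
```

```bash
python3 -c "
from h import *
delta([.616,-.117,.118])
a=robot.camera('scene')
cv2.imwrite('pics/c.png',cv2.resize(a[240:340,240:360],None,fx=6,fy=6,interpolation=2))"
```

```text
t 3.4 pos [ 0.6165 -0.1203  0.1214] delta cm [-0.05 -0.33  0.34] rot [-0.001  0.    -0.001] F [-0.7   0.61  1.08] g -0.0003 j [-0.35  0.31  1.79  0.    1.05 -0.35]
```

View pics/c.png

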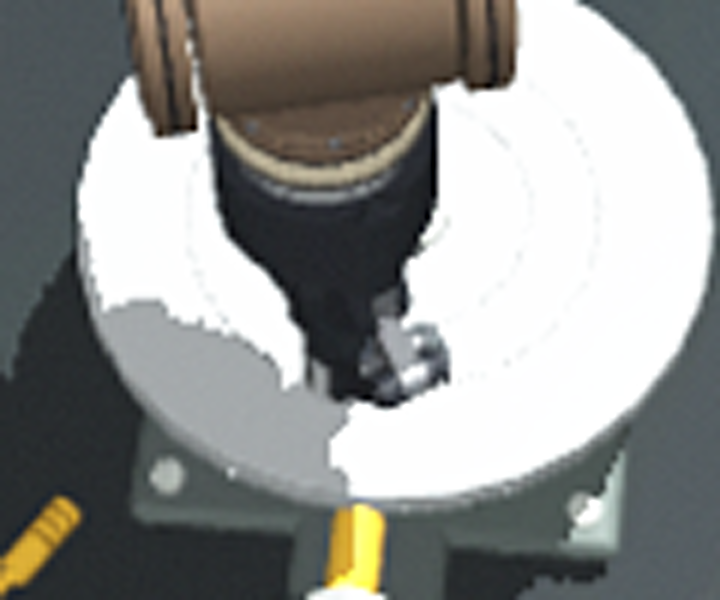

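Emit:
send_rows([
  {"grip": -1,"tx": 0,"ty": -0.7,"tz": 0.3,"wx": 0,"wy": 0,"wz": 0},
  {"grip": -1,"tx": 0,"ty": -1.5,"tz": 0.3,"wx": 0,"wy": 0,"wz": 0},
  {"grip": -1,"tx": 0,"ty": -2.2,"tz": 0.3,"wx": 0,"wy": 0,"wz": 0},
  {"grip": -1,"tx": 0,"ty": -3.1,"tz": 0.3,"wx": 0,"wy": 0,"wz": 0},
  {"grip": -1,"tx": 0,"ty": -4.4,"tz": 0.3,"wx": 0,"wy": 0,"wz": 0},
  {"grip": -1,"tx": 0,"ty": -5.9,"tz": 0.3,"wx": 0,"wy": 0,"wz": 0},
  {"grip": -1,"tx": 0,"ty": -7.2,"tz": 0.3,"wx": 0,"wy": 0,"wz": 0},
  {"grip": -1,"tx": 0,"ty": -6.2,"tz": -1.5,"wx": 0,"wy": 0,"wz": 0},
  {"grip": -1,"tx": -2,"ty": -6.2,"tz": -6,"wx": 0,"wy": 0,"wz": 0},
  {"grip": -1,"tx": -7,"ty": -7.2,"tz": -7,"wx": 0,"wy": 0,"wz": 0},
  {"grip": -1,"tx": -12,"ty": -8.2,"tz": -7,"wx": 0,"wy": 0,"wz": 0},
  {"grip": -1,"tx": -15.2,"ty": -9.0,"tz": -7,"wx": 0,"wy": 0,"wz": 0},
])

```text
time_s: 4.95
ee_pos: [0.4635, -0.0307, 0.1934]
tool_rot: [-3.142, 0.002, -0.004]
contact_force: [-0.5, 0.0, 0.3]
grip_width: 0.0001
```

```bash
cat >> h.py <<'E'
import json,os
PR=C+.065*np.array([0,0])
def wheelang(im,n='scene'):
    """mark angle in world (deg) by dark strip on outer face; returns candidates (angle,width)"""
    g=im.max(2).astype(np.float32); th=np.radians(np.arange(0,360,.25)); out=[]
    acc=np.zeros(len(th))
    for rr in np.arange(.088,.117,.003):
        P=np.stack([C[0]+rr*np.cos(th),C[1]+rr*np.sin(th),np.full(len(th),.1)],1)
        uv=proj(n,P).astype(np.float32); v=cv2.remap(g,uv[:,:1],uv[:,1:],cv2.INTER_LINEAR)[:,0]
        acc+=(v<110)/10.
    b=acc>.5; 
    if b.all() or not b.any(): return out
    k0=np.nonzero(~b)[0][0]; b=np.roll(b,-k0); a=np.roll(th,-k0); i=0
    while i<len(b):
        if b[i]:
            j=i
            while j<len(b) and b[j]: j+=1
            out.append((round(float(np.degrees(a[i])+(j-i-1)*.125)%360,2),(j-i)*.25)); i=j
        else: i+=1
    return out
def snap(tag):
    t=robot.state()['time_s']; im=robot.camera('scene'); c=wheelang(im)
    print(round(t,3),c); cv2.imwrite(f'pics/{tag}.png',cv2.resize(im[200:400,200:400],(600,600)))
    return t,c
E
python3 -c "
from h import *
delta([.4646,-.030,.15])
snap('s0');snap('s1')"
```

```text
t 4.95 pos [ 0.4635 -0.0307  0.1934] delta cm [ 0.1  -0.07  4.34] rot [-0.    -0.003 -0.001] F [-0.48  0.01  0.33] g 0.0001 j [-0.29 -0.15  2.13  0.    1.16 -0.28]
4.95 [(282.75, 6.25)]
5.0 [(288.0, 6.25)]
```

View pics/s0.png

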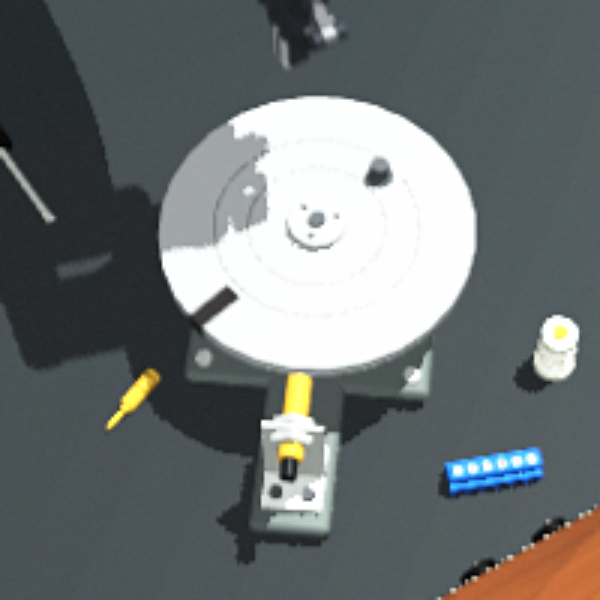

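The wheel is free and turning anticlockwise at about 1.83 rad/s, with the mark clearly visible. I'll lower to a hover outside the pin circle while it coasts.

Emit:
send_rows([
  {"grip": -1,"tx": 0.1,"ty": 0,"tz": 2,"wx": 0,"wy": 0,"wz": 0},
  {"grip": -1,"tx": 0.1,"ty": 0,"tz": 4,"wx": 0,"wy": 0,"wz": 0},
  {"grip": -1,"tx": 0.1,"ty": 0,"tz": 5.5,"wx": 0,"wy": 0,"wz": 0},
  {"grip": -1,"tx": 0.1,"ty": 0,"tz": 6.5,"wx": 0,"wy": 0,"wz": 0},
  {"grip": -1,"tx": 0.1,"ty": 0,"tz": 6.8,"wx": 0,"wy": 0,"wz": 0},
  {"grip": -1,"tx": 0.1,"ty": 0,"tz": 6.8,"wx": 0,"wy": 0,"wz": 0},
  {"grip": -1,"tx": 0.1,"ty": 0,"tz": 6.8,"wx": 0,"wy": 0,"wz": 0},
  {"grip": -1,"tx": 0.1,"ty": 0,"tz": 6.8,"wx": 0,"wy": 0,"wz": 0},
])

```text
time_s: 6.05
ee_pos: [0.4642, -0.0302, 0.1253]
tool_rot: [-3.141, 0.002, -0.003]
contact_force: [-0.3, 1.2, 1.1]
grip_width: -0.0001
```

```bash
python3 -c "
from h import *
delta([.4646,-.030,.111])
for i in range(4): snap(f't{i}')
delta([.4646,-.030,.111])"
```

```text
t 6.05 pos [ 0.4642 -0.0302  0.1253] delta cm [ 0.04 -0.02  1.43] rot [-0.    -0.002 -0.001] F [-0.33  1.15  1.08] g -0.0001 j [-0.28 -0.05  2.18  0.    1.01 -0.28]
6.05 [(32.12, 6.5)]
6.1 [(36.88, 6.0)]
6.15 [(41.38, 6.0)]
6.2 [(45.88, 6.0)]
t 6.25 pos [ 0.4639 -0.0301  0.125 ] delta cm [ 0.07 -0.01  1.4 ] rot [-0.    -0.001 -0.001] F [0.91 0.59 0.47] g -0.0003 j [-0.28 -0.05  2.18  0.    1.01 -0.28]
```

View pics/t3.png

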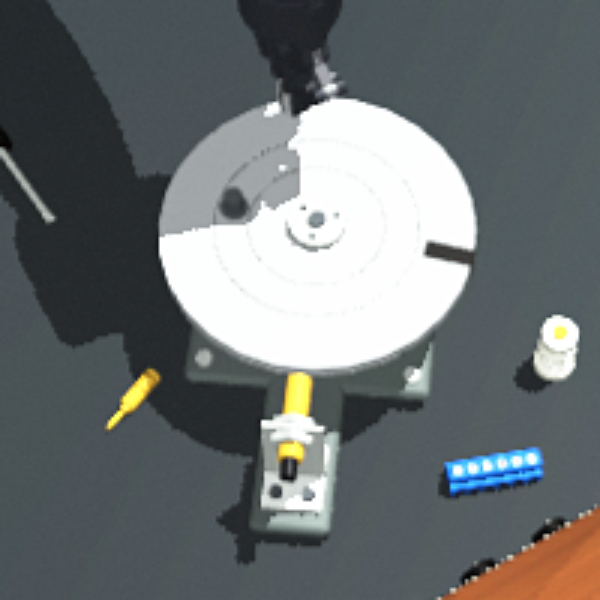

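Emit:
send_rows([
  {"grip": -1,"tx": 0,"ty": 0,"tz": 0,"wx": 0,"wy": 0,"wz": 0},
  {"grip": -1,"tx": 0,"ty": 0,"tz": 0,"wx": 0,"wy": 0,"wz": 0},
  {"grip": -1,"tx": 0,"ty": 0,"tz": 0,"wx": 0,"wy": 0,"wz": 0},
  {"grip": -1,"tx": 0,"ty": 0,"tz": 0,"wx": 0,"wy": 0,"wz": 0},
  {"grip": -1,"tx": 0,"ty": 0,"tz": 0,"wx": 0,"wy": 0,"wz": 0},
  {"grip": -1,"tx": 0,"ty": 0,"tz": 0,"wx": 0,"wy": 0,"wz": 0},
  {"grip": -1,"tx": 0,"ty": 0,"tz": 0,"wx": 0,"wy": 0,"wz": 0},
  {"grip": -1,"tx": 0,"ty": 0,"tz": 0,"wx": 0,"wy": 0,"wz": 0},
  {"grip": -1,"tx": 0,"ty": 0,"tz": 0,"wx": 0,"wy": 0,"wz": 0},
  {"grip": -1,"tx": 0,"ty": 0,"tz": 0,"wx": 0,"wy": 0,"wz": 0},
  {"grip": -1,"tx": 0,"ty": 0,"tz": 0,"wx": 0,"wy": 0,"wz": 0},
  {"grip": -1,"tx": 0,"ty": 0,"tz": 0,"wx": 0,"wy": 0,"wz": 0},
])

```text
time_s: 7.75
ee_pos: [0.4639, -0.0301, 0.1249]
tool_rot: [-3.141, 0.002, -0.002]
contact_force: [0.1, 0.2, 0.1]
grip_width: -0.0003
```

```bash
python3 -c "
from h import *
for i in range(2): snap(f'u{i}')
delta([.4646,-.030,.111])"
```

```text
7.75 [(169.25, 9.25)]
7.8 [(172.88, 9.0)]
t 7.85 pos [ 0.4639 -0.0301  0.125 ] delta cm [ 0.07 -0.01  1.4 ] rot [-0.    -0.001 -0.001] F [-0.5  -0.25 -0.85] g 0.0 j [-0.28 -0.05  2.18  0.    1.01 -0.28]
```

```bash
cat > fit.py <<'E'
import numpy as np,sys
D=[(4.95,282.75),(5.0,288),(6.05,392.12),(6.1,396.88),(6.15,401.38),(6.2,405.88)]+eval(sys.argv[1])
t,a=np.array(D).T; p,cov=np.polyfit(t-8,np.radians(a),2,cov=True)
print('decel',-2*p[0],np.sqrt(np.diag(cov)),'res deg',np.degrees(np.polyval(p,t-8)-np.radians(a)).round(2))
T=np.radians(360+324.53)
r=np.roots(p-[0,0,T])+8; print('cross',r)
ts=8-p[1]/2/p[0]; print('stop t',ts,'angle',np.degrees(np.polyval(p,ts-8)))
for x in np.arange(8,12,.25): print(x,round(np.degrees(np.polyval(p,x-8)),1),round(p[1]+2*p[0]*(x-8),3))
E
python3 fit.py "[(7.75,529.25-.6),(7.8,532.88-.6)]"; python3 -c "
import cv2;cv2.imwrite('pics/u1b.png',cv2.resize(cv2.imread('pics/u1.png')[0:300,150:450],(600,600)))"
```

```text
decel 0.23990270695838234 [0.00061545 0.00201307 0.00146014] res deg [-0.04  0.05  0.1  -0.07 -0.03 -0.01  0.11 -0.1 ]
cross [14.24883272 11.2375183 ]
stop t 12.74317550566607 angle 700.1104501626256
8.0 545.5 1.138
8.25 561.4 1.078
8.5 576.4 1.018
8.75 590.5 0.958
9.0 603.8 0.898
9.25 616.2 0.838
9.5 627.8 0.778
9.75 638.5 0.718
10.0 648.4 0.658
10.25 657.4 0.598
10.5 665.5 0.538
10.75 672.8 0.478
11.0 679.2 0.418
11.25 684.8 0.358
11.5 689.5 0.298
11.75 693.3 0.238
```

View pics/u1b.png

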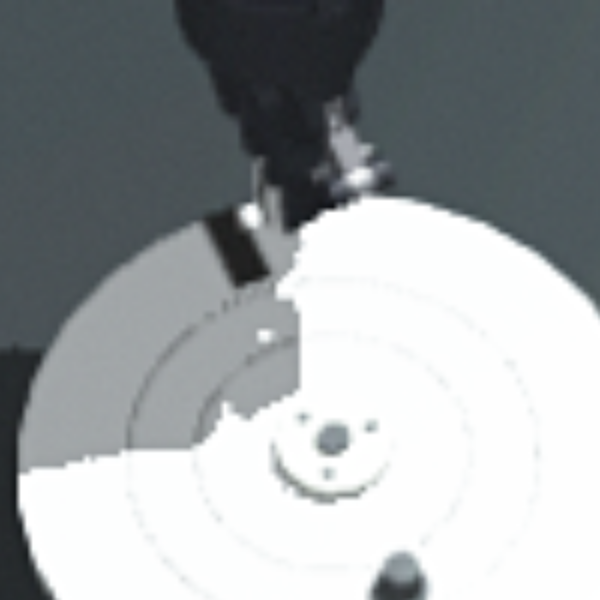

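Emit:
send_rows([
  {"grip": -1,"tx": 0,"ty": 0,"tz": 0.2,"wx": 0,"wy": 0,"wz": 0},
  {"grip": -1,"tx": 0,"ty": 0,"tz": 0.4,"wx": 0,"wy": 0,"wz": 0},
  {"grip": -1,"tx": 0,"ty": 0,"tz": 0.6,"wx": 0,"wy": 0,"wz": 0},
  {"grip": -1,"tx": 0,"ty": 0,"tz": 0.7,"wx": 0,"wy": 0,"wz": 0},
  {"grip": -1,"tx": 0,"ty": 0,"tz": 0.7,"wx": 0,"wy": 0,"wz": 0},
  {"grip": -1,"tx": 0,"ty": 0,"tz": 0.7,"wx": 0,"wy": 0,"wz": 0},
  {"grip": -1,"tx": 0,"ty": 0,"tz": 0.7,"wx": 0,"wy": 0,"wz": 0},
  {"grip": -1,"tx": 0,"ty": 0,"tz": 0.7,"wx": 0,"wy": 0,"wz": 0},
  {"grip": -1,"tx": 0,"ty": 0,"tz": 0.7,"wx": 0,"wy": 0,"wz": 0},
  {"grip": -1,"tx": 0,"ty": 0,"tz": 0.7,"wx": 0,"wy": 0,"wz": 0},
  {"grip": -1,"tx": 0,"ty": 0,"tz": 0.7,"wx": 0,"wy": 0,"wz": 0},
  {"grip": -1,"tx": 0,"ty": 0,"tz": 0.7,"wx": 0,"wy": 0,"wz": 0},
])

```text
time_s: 9.35
ee_pos: [0.4639, -0.0301, 0.118]
tool_rot: [-3.141, 0.002, -0.002]
contact_force: [0.0, -0.4, -0.2]
grip_width: 0.0003
```

```bash
python3 -c "
from h import *
for i in range(2): snap(f'v{i}')
delta([.4646,-.030,.111])"
```

```text
9.35 [(159.5, 4.25), (264.75, 6.75)]
9.4 [(159.5, 4.25), (267.25, 6.75)]
t 9.45 pos [ 0.4639 -0.0301  0.118 ] delta cm [ 0.07 -0.01  0.7 ] rot [-0.    -0.002 -0.001] F [-0.07  0.61  0.07] g -0.0002 j [-0.28 -0.04  2.18  0.    1.   -0.28]
```

```bash
python3 fit.py "[(9.35,624.75),(9.4,627.25)]";python3 fit.py "[(7.75,531.25),(7.8,534.6),(9.35,624.75),(9.4,627.25)]" | head -3
```

```text
decel 0.23048467524052146 [0.00021896 0.000368   0.00078974] res deg [-0.04  0.04  0.08 -0.08 -0.02  0.01  0.04 -0.04]
cross [15.1697989  10.90456985]
stop t 13.03718437309756 angle 714.5602824967281
8.0 547.0 1.161
8.25 563.2 1.103
8.5 578.6 1.046
8.75 593.2 0.988
9.0 606.9 0.931
9.25 619.9 0.873
9.5 631.9 0.815
9.75 643.2 0.758
10.0 653.7 0.7
10.25 663.3 0.642
10.5 672.1 0.585
10.75 680.0 0.527
11.0 687.2 0.47
11.25 693.5 0.412
11.5 699.0 0.354
11.75 703.6 0.297
decel 0.2353202084107756 [0.00126667 0.00251293 0.00392403] res deg [-0.35 -0.24  0.4   0.25  0.34  0.39 -0.64 -0.52  0.24  0.13]
cross [14.91183434 10.93795855]
stop t 12.924896442923433 angle 711.1446307884531
```

Emit:
send_rows([
  {"grip": -1,"tx": 0,"ty": 0,"tz": 0.1,"wx": 0,"wy": 0,"wz": 0},
  {"grip": -1,"tx": 0,"ty": 0,"tz": 0.2,"wx": 0,"wy": 0,"wz": 0},
  {"grip": -1,"tx": 0,"ty": 0,"tz": 0.3,"wx": 0,"wy": 0,"wz": 0},
  {"grip": -1,"tx": 0,"ty": 0,"tz": 0.3,"wx": 0,"wy": 0,"wz": 0},
  {"grip": -1,"tx": 0,"ty": 0,"tz": 0.3,"wx": 0,"wy": 0,"wz": 0},
  {"grip": -1,"tx": 0,"ty": 0,"tz": 0.3,"wx": 0,"wy": 0,"wz": 0},
])

```text
time_s: 10.2
ee_pos: [0.4639, -0.0301, 0.115]
tool_rot: [-3.141, 0.002, -0.002]
contact_force: [0.4, -0.3, 0.1]
grip_width: -0.0
```

```bash
python3 -c "
from h import *
for i in range(3): snap(f'w{i}')
delta([.4646,-.030,.111])"
```

```text
10.2 [(158.88, 6.0), (303.12, 7.0)]
10.25 [(158.88, 6.0), (305.12, 7.0)]
10.3 [(158.88, 6.0), (307.0, 7.25)]
t 10.35 pos [ 0.4639 -0.0301  0.115 ] delta cm [ 0.07 -0.01  0.4 ] rot [-0.    -0.002 -0.001] F [ 0.03 -0.58  0.36] g -0.0005 j [-0.28 -0.03  2.18  0.    0.99 -0.28]
```

Emit:
send_rows([
  {"grip": -1,"tx": 0,"ty": 0,"tz": 0,"wx": 0,"wy": 0,"wz": 0},
  {"grip": -1,"tx": 0,"ty": 0,"tz": 0.1,"wx": 0,"wy": 0,"wz": 0},
  {"grip": -1,"tx": 0,"ty": 0,"tz": 0.2,"wx": 0,"wy": 0,"wz": 0},
  {"grip": -1,"tx": 0,"ty": 0,"tz": 0.7,"wx": 0,"wy": 0,"wz": 0},
  {"grip": -1,"tx": 0,"ty": 0,"tz": 0.7,"wx": 0,"wy": 0,"wz": 0},
])

```text
time_s: 10.98
ee_pos: [0.4645, -0.0301, 0.111]
tool_rot: [-3.14, 0.001, -0.0]
contact_force: [-7.8, 1.7, 17.7]
grip_width: 0.0002
```

```bash
python3 -c "
from h import *
for i in range(2): snap(f'x{i}')
delta([.4646,-.030,.111])"
```

```text
10.975 [(157.5, 8.75), (325.0, 7.25)]
11.025 [(157.5, 8.75), (325.0, 7.25)]
t 11.075 pos [ 0.4645 -0.03    0.111 ] delta cm [ 0.01 -0.   -0.  ] rot [-0.001 -0.001 -0.001] F [-6.65  2.54 17.46] g -0.0002 j [-0.28 -0.03  2.18  0.    0.98 -0.28]
```

View pics/x1.png

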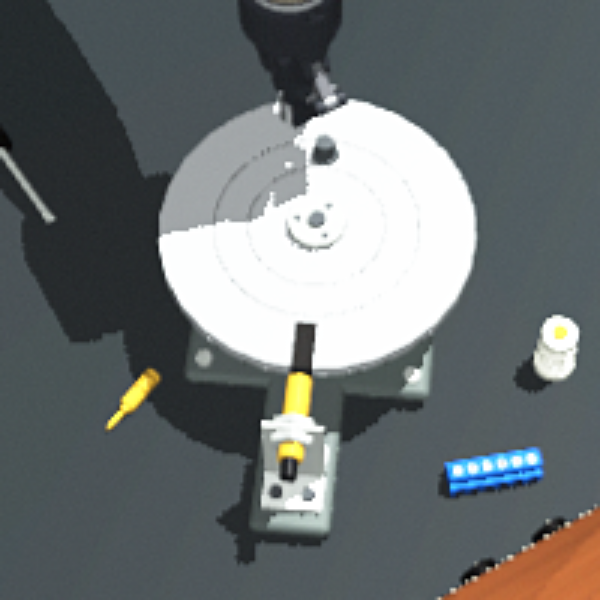

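It stopped within 0.5° (about 1 mm) of the sensor, with the finger pressing at about 17 N. I'll hold briefly, then lift straight off.

Emit:
send_rows([
  {"grip": -1,"tx": 0,"ty": 0,"tz": 0.2,"wx": 0,"wy": 0,"wz": 0},
  {"grip": -1,"tx": 0,"ty": 0,"tz": 0.2,"wx": 0,"wy": 0,"wz": 0},
  {"grip": -1,"tx": 0,"ty": 0,"tz": 0.2,"wx": 0,"wy": 0,"wz": 0},
  {"grip": -1,"tx": 0,"ty": 0,"tz": 0,"wx": 0,"wy": 0,"wz": 0},
  {"grip": -1,"tx": 0,"ty": 0,"tz": -0.2,"wx": 0,"wy": 0,"wz": 0},
  {"grip": -1,"tx": 0,"ty": 0,"tz": -0.6,"wx": 0,"wy": 0,"wz": 0},
  {"grip": -1,"tx": 0,"ty": 0,"tz": -2,"wx": 0,"wy": 0,"wz": 0},
  {"grip": -1,"tx": 0,"ty": 0,"tz": -5,"wx": 0,"wy": 0,"wz": 0},
  {"grip": -1,"tx": 0,"ty": 0,"tz": -8,"wx": 0,"wy": 0,"wz": 0},
  {"grip": -1,"tx": 0,"ty": 0,"tz": -8,"wx": 0,"wy": 0,"wz": 0},
])

```text
time_s: 12.32
ee_pos: [0.4665, -0.0307, 0.1946]
tool_rot: [3.14, -0.001, 0.012]
contact_force: [-0.4, -0.3, -0.4]
grip_width: -0.0004
```

```bash
python3 -c "
from h import *
for i in range(3): snap(f'y{i}')
delta([.4646,-.030,.19])"
```

```text
12.325 [(324.88, 7.5)]
12.375 [(324.88, 7.5)]
12.425 [(324.88, 7.5)]
t 12.475 pos [ 0.4639 -0.0299  0.1902] delta cm [0.07 0.01 0.02] rot [-0.001  0.001 -0.001] F [ 0.22  0.64 -0.84] g -0.0 j [-0.28 -0.14  2.13  0.    1.16 -0.28]
```

View pics/y2.png

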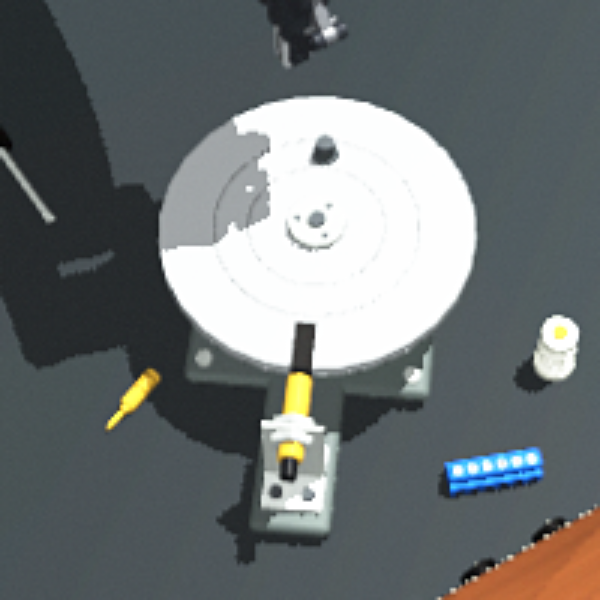

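The wheel stands still and untouched at 324.9°, against a target of 324.5° (under 1 mm at the rim). The small parts look undisturbed, so I'm handing in.

```bash
python3 -c "
from bench import robot
print(robot.hand_in())"
```

```text
the job is handed in; nothing more can be done
None
```

I spun the flywheel, let it coast, braked it on its mark, and handed the job in at about 12.5 s. `hand_in()` reported no verdict.

- **Spin:** I pushed the driver pin with the shut fingertips into an anticlockwise spin, about 1.83 rad/s when first measured. It then coasted untouched for about 6.5 s. Its angle fits gave a slowdown of about 0.23–0.24 rad/s each second, so it runs free.
- **Brake:** I pressed a fingertip on the face as the mark came round at roughly 0.55 rad/s. It stopped with the mark at 325.0°, against a sensor direction of 324.5°. I held the finger on for about half a second at roughly 17 N, then lifted straight off.
- **Last check:** three pictures after the lift-off all showed the mark at 324.88°, under 1 mm from the sensor spot at the rim, with the wheel still and nothing touching it.
- **Surroundings:** the arm never came near the sensor. The banana plug, standoff and connector block looked unmoved in the last picture. The dial and the remaining parts were out of that view, and I did not measure them again, but the arm never went low near them.
- **Disagreements:** the first arrival forecast was about 0.4 s late, because the finger partly hid the mark in two of its pictures. I corrected it with later ones. The first move call was refused, probably for missing row fields, before anything moved.

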